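# Nudge the gland nut into its nest and snug the clamp jaw

## Task

Nudge the loose brass nut along its lane, without lifting it or pushing hard (under 15 N), until it drops fully flat into the shallow pocket at the lane's end. Then push the red jaw up against the nut until it is snug on the anvil, hold a push of 10 N on the nut, give or take 2, for half a second without ever reaching 14 N, and let go with the jaw left against the nut; leave everything else on the bench alone.

Things in the scene. Friction and masses are not known exactly. Their poses are not given: they have to be found in the camera images.
- nest: Fixed aluminium nest on the bench, 235 mm long (x), 127 wide (y -72 to 55). Origin on the bench under the lane's centre line; x along the lane towards the pocket, y left, z up. Sizes in mm in this frame. Lane deck: z 22, x -120 to 41.5, between blue rails (x -120 to 41.5) 49 apart, 8 thick, top z 27. A wing for the jaw, x 45 to 95, reaches out to y 125, top z 22.
- pocket (a point): Point on the dark pocket floor: nest x 70, y 0, z 15 mm; nest's axes. Pocket: x 41.5 to 98.5, floor 7 below the deck, jaw-side edge y 26.5. Blue backstop: face x 98.5, top z 45. Dark steel anvil on its -y side, 36 wide (x), rounded ends, top z 35: its face is screw-set anywhere from y -26 to -38, not measured. The seated nut's origin is within 3 mm along x, +4 to -15.5 along y.
- nut: Loose brass hexagon nut, 46 mm across flats, 53 across corners, 24 high, bore 26, 150 to 310 g. Origin: centre of its underside, z up; flats face its +y and -y, corners point along +x and -x. It starts on the lane deck, flats roughly along the rails, and tips nose down as it enters the pocket. Seated flat, its top is at nest z 39 mm.
- jaw (a joint): Travel of the red jaw towards nest -y, m: 0 open, 0.060 end of guide. It meets the nut held on the anvil at 0.039 to 0.053, depending on the anvil's setting: find it by feel. About 2 N of dry friction resists it (so 10 N on the nut is 12 N on the jaw); it stays where left. Jaw, nut and anvil are hard: 1 mm too far is many newtons, and a fast touch spikes: close the last stretch at under 10 mm/s.
- jaw_face (a point): Middle of the jaw's face that meets the nut's flat (28 mm wide in x, 14 high), at nest x 70, z 30 mm, y 60 mm less the joint value; axes as the nest's.
- jaw_push (a point): Middle of the outer face (looking to nest +y) of the jaw's upright tab, at nest x 70, z 43 mm, y 110 mm less the joint value. The tab is 32 mm wide (x), 12 thick (y), from z 23 to z 68; push here towards nest -y. The wing below it is at z 22. Axes as the nest's.
- spare_a: Bystander: steel nut of the same size lying on the bench on the nest's -y side; origin at the centre of its underside.
- spare_b: Bystander: another such steel nut.
- beaker: Bystander: glass beaker, 68 mm wide, 90 high; origin under its centre.
- small_beaker: Bystander: glass beaker, 52 mm wide, 60 high; origin under its centre.
- amber: Bystander: amber jar, 64 mm wide, 85 high; origin under its centre.
- mortar: Bystander: white mortar, 96 mm wide, 60 high; origin under its centre.
- spatula: Bystander: steel spatula 180 mm long lying on the bench.
- vial: Bystander: white vial, 24 mm wide, 50 high; origin under its centre.

How it is judged:
By the outcome, as a careful person would: the job done as asked, in the order asked, and still so for the second after the job is handed in, with the robot touching nothing.
It also fails if it takes over 64 s, if anything falls off the work surface, if the arm or the gripper's body presses on something with over 40 N, if the wrist force passes 120 N, or if a joint passes its speed limit or range.

## Robot

A 7-joint arm with a two-finger parallel gripper is mounted at the origin on the work surface. World frame = base frame: x ahead of the robot, y to its left, z up, the work surface at z = 0. Lengths are in mm, angles in rad, forces in N, time in s.
With the tool pointing down it reaches from about 350 to 900 mm from the base axis. Payload 8.1 kg.
Tool frame: the origin (TCP) lies at the very end of the fingers, on their centre line; the grasp point (between the pads) lies 19 mm behind it (env.pinch_z is the z of the grasp point in the tool frame, in mm); z points along the fingers, x is the direction in which the jaws open and shut, and the axes are right-handed (so a half turn about z gives the same grasp; the last joint's range is limited). The gripper opens to 85 mm and grips with 20 to 120 N. Pads are 22 mm wide; open, the fingers measure 114 mm over their backs; the gripper's body (76 mm by 85 mm) begins 54 mm behind the grasp point. The pads swing forward as they close: fully open they stand 13 mm farther back than shut.
Start: joints at [1.165, 0.434, 0.025, 1.573, -0.012, 1.134, -0.075], TCP at [186.347, -596.587, 231.323] pointing down, gripper open.
Joint ranges: [-2.62, 2.62], [-0.44, 2.09], [-1.27, 1.32], [0.08, 2.57], [-1.32, 4.46], [0.12, 2], [-2.74, 2.74]. Speed limits (rad/s): [2.22, 2.22, 3.01, 3.01, 3.14, 3.14, 3.14].

## Interface

Orientations are given as a 3x3 rotation matrix whose columns are the frame's x, y, z axes.
In Python, from cell import env gives the robot as it stands.
- The arm moves only by the shell command python3 -m inch 'ROWS' [OPENING]. ROWS is JSON, a list that holds one entry, the list of rows, each a list of 6 numbers: the shift along the tool's x, y, z in m, then the turn, a rotation vector about the tool's x, y, z in degrees. In form: [[[tx, ty, tz, rx, ry, rz], ...]]. A call has 1 to 8 rows; each row shifts and turns the pose as measured when the row begins, along the tool's axes as they then stand; what a row does not reach is not made up. A row lasts 1/10 s, in which the tool goes at most 50 mm and 8.59 degrees, less where a joint would pass 70% of its speed; a pose out of reach is approached as far as the arm can. A call with a gripper value outside its range is refused whole. OPENING is the finger opening in m, from 0 to 0.0854, set as the call begins (- or left out, the last holds). The fingers move at their own pace and stop on an object; the grip force is fixed at half the most. Time passes only in rows, so rows that do not move let the fingers close. It gives the time, the measured TCP pose, the force and the opening at its end, in the units of the state.
- env.get_obs(): the state, without advancing time (a new reading comes with each control period).
- env.capture(name): name is "scene" or "top" or "wrist"; returns (picture, depth): 420x560x3 uint8, blue, green, red; 420x560 float32, mm along the optical axis (not along the pixel's ray), 0 where there is no reading.
- env.camera_info(name): a dict with "K" (3x3 intrinsics, pixels), "extrinsics" (4x4, takes a point from camera to world coordinates). Camera axes: x right, y down, z forward; pixel columns grow to the right and rows downward; lengths in mm; the calibration is good to about 2 mm. A picture is of the moment at which its call begins: read the wrist's pose just before it. camera_info takes no time and is no camera call; for the wrist camera it gives the pose at the moment of the call.
- env.sign_off(): hands the job in, once; it reports no verdict.
The state is a dict: "time_s": time; "joint_positions": joint angles; "joint_vel": joint speeds; "joint_efforts": joint torques, N m; "ee_pos": TCP position; "tool_rot": TCP orientation; "wrist_force": force on the tool from outside, world axes, zero at the start; "ft_torque": the same for the moment, N m; "gripper_width": finger opening in mm.
Only numpy, scipy, OpenCV 4.12 (cv2) and the standard library are available. Lean on these libraries where they do the work, as an engineer would, in place of code of your own. Each camera call takes 0.05 s, during which the arm holds its last target. There are 200 camera calls.

## Working session

There is one attempt and no reset: what is moved stays moved. The work goes in short steps, Python scripts to look and compute and a shell command to move; the robot and the scene stay as the last step left them, time stands still between calls to the robot, and variables do not carry over. Pictures are saved under pics/ and viewed, about 8 in all and at most 12, crops included, and the job is handed in when it is done.

```bash
ls; mkdir -p pics
python3 - <<'E'
from cell import env
import cv2,numpy as np
o=env.get_obs();print({k:np.round(v,3).tolist() for k,v in o.items()})
ims=[]
for n in("scene","top"):
    p,d=env.capture(n);np.savez(f"pics/{n}0.npz",p=p,d=d);i=env.camera_info(n);print(n,np.round(i["K"],1).tolist(),np.round(i["extrinsics"],3).tolist());cv2.imwrite(f"pics/{n}0.png",p)
E
```

```text
pics
{'time_s': 0.0, 'joint_positions': [1.165, 0.435, 0.025, 1.574, -0.012, 1.134, -0.075], 'joint_vel': [0.0, 0.001, 0.001, 0.001, -0.0, 0.003, -0.0], 'joint_efforts': [0.0, -67.046, 1.025, -31.621, 0.015, 0.012, -0.0], 'ee_pos': [186.137, -596.094, 230.518], 'tool_rot': [[0.298, -0.955, -0.001], [-0.955, -0.298, 0.001], [-0.002, 0.0, -1.0]], 'wrist_force': [0.228, -1.145, -0.218], 'ft_torque': [0.01, 0.041, -0.012], 'gripper_width': 85.446}
scene [[458.1, 0.0, 288.4], [0.0, 458.1, 209.4], [0.0, 0.0, 1.0]] [[0.286, 0.707, -0.646, 1402.4], [0.958, -0.216, 0.187, -204.534], [-0.007, -0.673, -0.74, 981.358], [0.0, 0.0, 0.0, 1.0]]
top [[473.3, 0.0, 283.1], [0.0, 473.3, 219.0], [0.0, 0.0, 1.0]] [[0.0, -0.997, 0.075, 475.508], [-1.0, -0.0, -0.003, 41.467], [0.003, -0.075, -0.997, 1450.058], [0.0, 0.0, 0.0, 1.0]]
```

View pics/top0.png

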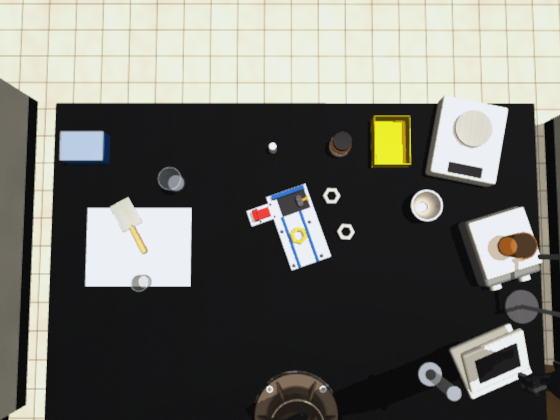

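View pics/scene0.png

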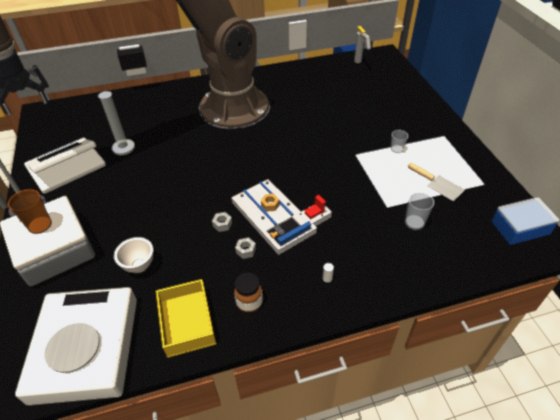

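Top view: nest centre near (298,228) with its x axis up and slightly left in the picture. The brass nut is at (298,236) on the lane, the red jaw at (262,214) on the left, the pocket near (292,203), and the spares at (331,196) and (346,232). The scene view agrees.

```bash
cat > h.py <<'E'
import cv2,numpy as np
from cell import env
def ray(info,uv,z):
    uv=np.atleast_2d(np.asarray(uv,float));K=info["K"];E=np.asarray(info["extrinsics"])
    d=np.c_[(uv[:,0]-K[0][2])/K[0][0],(uv[:,1]-K[1][2])/K[1][1],np.ones(len(uv))]@E[:3,:3].T
    return E[:3,3]+d*((z-E[2,3])/d[:,2])[:,None]
def proj(info,P):
    P=np.atleast_2d(P);E=np.asarray(info["extrinsics"]);c=(P-E[:3,3])@E[:3,:3];K=np.asarray(info["K"])
    return (c/c[:,2:])@K.T[:,:2]
def mask(p,lo,hi):
    return cv2.inRange(cv2.cvtColor(p,cv2.COLOR_BGR2HSV),lo,hi)
BLUE=((100,120,60),(125,255,255));RED1=((0,150,80),(6,255,255));BRASS=((18,90,80),(34,255,255))
def blobs(m,mn):
    n,l,s,c=cv2.connectedComponentsWithStats(m)
    return [(np.argwhere(l==i)[:,::-1],s[i,4],c[i]) for i in range(1,n) if s[i,4]>=mn]
E
python3 - <<'E'
from h import *
i=env.camera_info("top");p=np.load("pics/top0.npz")["p"]
for nm,(lo,hi),z in(("blue",BLUE,27),("red",RED1,40),("brass",BRASS,46)):
    for px,a,c in blobs(mask(p,lo,hi),20):
        if 230<c[0]<360 and 160<c[1]<290:
            w=ray(i,px,z)[:,:2].astype(np.float32);r=cv2.minAreaRect(w);print(nm,a,c.round(1),np.round(r[0],1),np.round(r[1],1),round(r[2],1))
w=env.camera_info("wrist");o=env.get_obs();E=np.array(w["extrinsics"]);R=np.array(o["tool_rot"]);print(np.round(w["K"],1).tolist());print((R.T@(E[:3,3]-o["ee_pos"])).round(1));print((R.T@E[:3,:3]).round(2))
E
```

```text
blue 162 [287.2 192.1] [664.9  25.4] [16.3 99.7] 19.5
blue 96 [308.6 235.9] [532.9 -38.9] [162.5   5.4] 19.3
blue 95 [290.8 242.7] [512.2  14.2] [162.3   5.1] 19.5
red 144 [260.5 213.8] [598.8 103.9] [30.4 47.2] 18.6
brass 21 [304.6 198.7] [642.9 -26.6] [ 9. 15.] 0.0
brass 130 [298.3 235. ] [534.7  -7.7] [41.9 48.3] 44.9
[[293.4, 0.0, 270.5], [0.0, 293.4, 218.4], [0.0, 0.0, 1.0]]
[   1.5  -78.9 -142.2]
[[ 1.   -0.   -0.  ]
 [ 0.    0.95  0.31]
 [ 0.   -0.31  0.95]]
```

```bash
python3 -m inch '[[[-0.035,-0.036,0,0,0,-7],[-0.030,-0.040,0,0,0,-7],[-0.025,-0.043,0,0,0,-7],[-0.020,-0.046,0,0,0,-7],[-0.014,-0.048,0,0,0,-7],[-0.008,-0.049,0,0,0,-7],[-0.002,-0.050,0,0,0,-7],[0.004,-0.050,0,0,0,-7]]]' 0
```

```text
time_s: 0.9
ee_pos: [367.9, -244.3, 226.9]
tool_rot: [[0.965, -0.264, -0.006], [-0.264, -0.965, 0.0], [-0.006, 0.001, -1.0]]
wrist_force: [0.0, 0.2, 0.8]
gripper_width: -0.5
```

```bash
python3 -m inch '[[[0.010,-0.042,0,0,0,-7],[0.016,-0.041,0,0,0,-7],[0.021,-0.038,0,0,0,-7],[0.025,-0.036,0,0,0,-7],[0.029,-0.032,0.01,0,0,-7],[0.032,-0.028,0.01,0,0,0],[0,0,0,0,0,0]]]'
python3 - <<'E'
from h import *
import json
o=env.get_obs();i=env.camera_info("wrist");p,d=env.capture("wrist");cv2.imwrite("pics/w1.png",p)
np.savez("pics/w1.npz",p=p,d=d,K=i["K"],E=i["extrinsics"]);print(o["wrist_force"],o["ee_pos"])
for nm,(lo,hi),z in(("blue",BLUE,27),("red",RED1,68),("brass",BRASS,46)):
    for px,a,c in blobs(mask(p,lo,hi),60):
            w=ray(i,px,z)[:,:2].astype(np.float32);r=cv2.minAreaRect(w);print(nm,a,c.round(1),np.round(r[0],1),np.round(r[1],1),round(r[2],1))
E
```

```text
time_s: 1.6
ee_pos: [496.5, 1.2, 205.8]
tool_rot: [[0.928, 0.373, -0.004], [0.373, -0.928, 0.003], [-0.002, -0.004, -1.0]]
wrist_force: [0.6, -0.4, 0.5]
gripper_width: -0.1
[ 0.55679484 -0.3665178   0.49710968] [496.51052535   1.2081904  205.83808689]
blue 802 [290.8 192.2] [514.1  13.9] [159.4   6.9] 19.5
blue 1211 [417.8 233.5] [673.6  21.9] [ 18.1 111. ] 20.7
blue 351 [250.6 237.9] [493.3 -53.4] [76.6  7.1] 19.3
blue 243 [332.9 241.3] [584.1 -21.7] [52.2  7.6] 20.0
red 1562 [401.8 143. ] [591.6 101.9] [45.9 44.3] 21.9
brass 1043 [298.2 220.6] [533.   -8.9] [51.6 46.9] 78.4
brass 702 [547.6 405.8] [ 941.8 -122.6] [42.2 71.2] 38.4
```

View pics/w1.png

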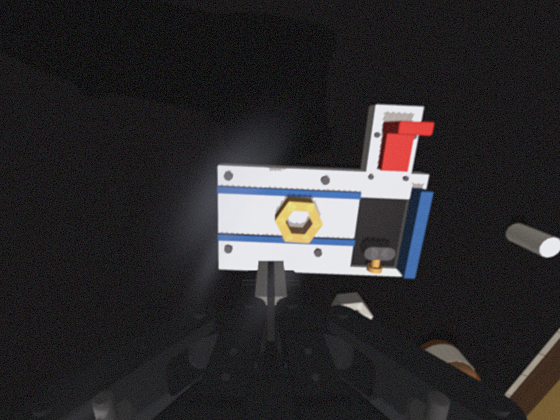

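The wrist view shows the whole nest: nut at (298,221), rails at rows 190 and 240, pocket at (380,230), anvil with its screw at (378,258), jaw at (400,143). The rail spacing measures 56.6 mm against 57, so I trust the pose.

```bash
cat >> h.py <<'E'
Y=np.radians(19.4);U=np.array([np.cos(Y),np.sin(Y)]);N=np.array([-U[1],U[0]])
X0,N0=528.4,-185.7
def nest(P):
    P=np.atleast_2d(P);return np.c_[P[:,:2]@U-X0,P[:,:2]@N-N0]
def st():
    o=env.get_obs();f=np.array(o["wrist_force"]);R=np.array(o["tool_rot"])
    print("t",round(o["time_s"],2),"nest",nest(o["ee_pos"])[0].round(2),"z",round(o["ee_pos"][2],2),"F nest",(f[:2]@U).round(2),(f[:2]@N).round(2),f[2].round(2),"yaw",np.degrees(np.arctan2(R[1,0],R[0,0])).round(2),"tilt",np.degrees(R[:2,2]).round(2))
E
python3 -m inch '[[[-0.020,0.022,0.04,0,0,2.5],[0,0,0.045,0,0,0],[0,0,0.045,0,0,0],[0,0,0.025,0,0,0],[0,0,0,0,0,0]]]' >/dev/null; python3 -c "from h import *;st()"
```

```text
t 2.15 nest [-83.35  -8.78] z 47.62 F nest 0.07 0.64 -0.21 yaw 18.86 tilt [-0.12 -0.14]
```

```bash
python3 -m inch '[[[0,-0.009,0,0,0,-0.5],[0,0,0,0,0,0]]]' >/dev/null; python3 -c "from h import *;st()"; python3 -m inch '[[[0,0,0.010,0,0,0],[0,0,0.005,0,0,0],[0,0,0,0,0,0]]]' >/dev/null; python3 -c "from h import *;st()"
```

```text
t 2.35 nest [-83.73  -0.39] z 48.97 F nest 0.87 0.16 0.69 yaw 19.27 tilt [-0.12 -0.18]
t 2.65 nest [-81.53  -1.44] z 36.19 F nest -0.13 0.35 -0.01 yaw 19.25 tilt [ 0.24 -0.23]
```

```bash
python3 -m inch '[[[0,-0.001,0.005,0,0,0],[0,0,0.001,0,0,0],[0.004,0,0,0,0,0],[0.003,0,0,0,0,0],[0.001,0,0,0,0,0]]]' >/dev/null; python3 -c "from h import *;st()"; python3 -m inch '[[[0.002,0,0,0,0,0],[0.002,0,0,0,0,0]]]' >/dev/null; python3 -c "from h import *;st()"; python3 -m inch '[[[0.002,0,0,0,0,0],[0.002,0,0,0,0,0]]]' >/dev/null; python3 -c "from h import *;st()"
```

```text
t 3.15 nest [-72.3   -0.61] z 30.26 F nest -0.18 0.24 -0.48 yaw 19.25 tilt [ 0.3  -0.24]
t 3.35 nest [-67.77  -0.65] z 30.37 F nest -0.66 0.2 0.28 yaw 19.25 tilt [ 0.32 -0.24]
t 3.55 nest [-64.37  -0.7 ] z 30.21 F nest -2.41 -0.65 2.41 yaw 19.24 tilt [ 0.22 -0.27]
```

```bash
python3 -m inch '[[[0.002,0,0,0,0,0],[0.002,0,0,0,0,0],[0.002,0,0,0,0,0],[0.002,0,0,0,0,0]]]' >/dev/null; python3 -c "from h import *;st()";  python3 -m inch '[[[0.002,0,0,0,0,0],[0.002,0,0,0,0,0],[0.002,0,0,0,0,0],[0.002,0,0,0,0,0]]]' >/dev/null
python3 - <<'E'
from h import *
st();p,d=env.capture("wrist");i=env.camera_info("wrist");cv2.imwrite("pics/w2.png",p)
for px,a,c in blobs(mask(p,*BRASS),60):
    w=ray(i,px,46);n=nest(w).astype(np.float32);r=cv2.minAreaRect(n);print(a,c,np.round(r,1) if 0 else r, n.min(0),n.max(0))
E
```

```text
t 3.95 nest [-56.71  -0.8 ] z 30.11 F nest -2.47 -0.2 0.75 yaw 19.23 tilt [ 0.13 -0.31]
t 4.35 nest [-48.02  -0.86] z 30.15 F nest -1.2 0.44 1.62 yaw 19.23 tilt [ 0.13 -0.32]
697 [383.12338594 301.70444763] ((8.976703643798828, -7.723258018493652), (24.48702621459961, 9.917413711547852), 57.40720748901367) [ -1.4332377 -19.63972  ] [18.464577   2.3357935]
147 [318.92517007 306.5170068 ] ((-23.1165714263916, -10.802267074584961), (6.560900688171387, 9.046977043151855), 72.0873031616211) [-27.419773 -14.73028 ] [-17.923502   -7.6787944]
60 [470.11666667 366.41666667] ((60.818359375, -49.50981521606445), (4.106664657592773, 6.095959663391113), 89.76573944091797) [ 57.778805 -51.567528] [ 63.871933 -47.44404 ]
```

View pics/w2.png

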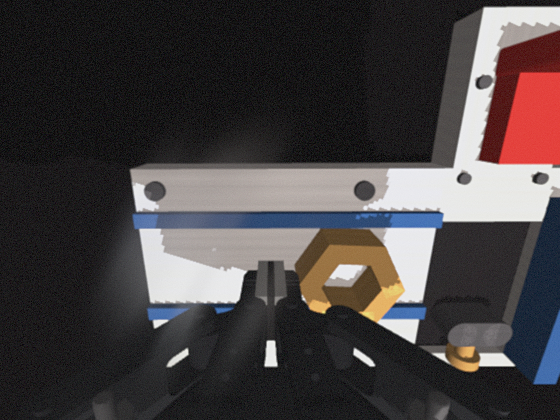

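The nut, centred near (350,275), is moving along the lane ahead of the fingers with its flats along the rails. The pocket (430–520, 220–340) is clear.

```bash
python3 -m inch '[[[0.0025,0,0,0,0,0],[0.0025,0,0,0,0,0],[0.0025,0,0,0,0,0],[0.0025,0,0,0,0,0],[0.0025,0,0,0,0,0],[0.0025,0,0,0,0,0],[0.0025,0,0,0,0,0],[0.0025,0,0,0,0,0]]]' >/dev/null; python3 -c "from h import *;st()";  python3 -m inch '[[[0.0025,-0.0005,0,0,0,0],[0.0025,0,0,0,0,0],[0.0025,0,0,0,0,0],[0.0025,0,0,0,0,0],[0.0025,0,0,0,0,0],[0.002,0,0,0,0,0],[0.002,0,0,0,0,0],[0.002,0,0,0,0,0]]]' >/dev/null; python3 -c "from h import *;st()"
```

```text
t 5.2 nest [-26.01  -0.78] z 30.12 F nest -2.25 0.76 2.37 yaw 19.23 tilt [ 0.14 -0.3 ]
t 6.0 nest [-5.85 -0.29] z 30.09 F nest -2.5 0.43 2.07 yaw 19.23 tilt [ 0.13 -0.3 ]
```

```bash
for k in 1; do python3 -m inch '[[[0.002,0,0,0,0,0],[0.002,0,0,0,0,0],[0.002,0,0,0,0,0],[0.002,0,0,0,0,0]]]' >/dev/null; python3 -c "from h import *;st()";  python3 -m inch '[[[0.0015,0,0,0,0,0],[0.0015,0,0,0,0,0],[0.0015,0,0,0,0,0],[0.0015,0,0,0,0,0]]]' >/dev/null; python3 -c "from h import *;st()";python3 -m inch '[[[0.001,0,0,0,0,0],[0.001,0,0,0,0,0],[0.001,0,0,0,0,0],[0.001,0,0,0,0,0]]]' >/dev/null; python3 -c "from h import *;st()"; done
```

```text
t 6.4 nest [ 3.19 -0.34] z 30.15 F nest -0.7 -0.4 0.25 yaw 19.23 tilt [ 0.16 -0.29]
t 6.8 nest [10.24 -0.25] z 30.06 F nest -0.18 -0.12 -1.13 yaw 19.24 tilt [ 0.2  -0.26]
t 7.2 nest [14.34 -0.23] z 29.81 F nest -1.57 0.53 -0.58 yaw 19.24 tilt [ 0.16 -0.27]
```

```bash
python3 -m inch '[[[0.0015,0,0,0,0,0],[0.0015,0,0,0,0,0],[0.0015,0,0,0,0,0]]]' >/dev/null; python3 -c "from h import *;st()";  python3 -m inch '[[[0.001,0,0,0,0,0],[0.001,0,0,0,0,0],[0.001,0,0,0,0,0]]]' >/dev/null
python3 - <<'E'
from h import *
st();p,d=env.capture("wrist");cv2.imwrite("pics/w3.png",p)
E
```

```text
t 7.5 nest [19.07 -0.23] z 29.79 F nest -0.41 0.57 -0.84 yaw 19.24 tilt [ 0.15 -0.27]
t 7.8 nest [22.49 -0.2 ] z 29.82 F nest -1.37 -0.59 -0.76 yaw 19.24 tilt [ 0.16 -0.26]
```

View pics/w3.png

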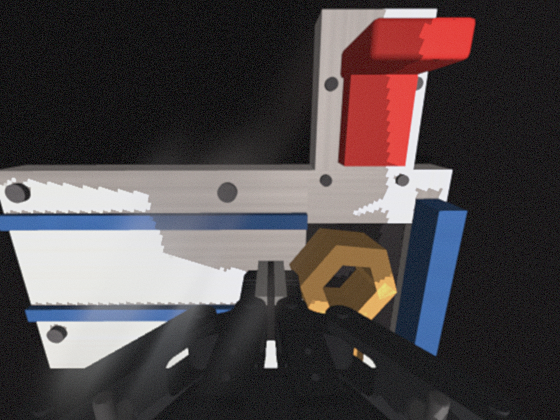

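The nut at (345,275) is tipped nose down into the pocket with its tail still on the deck, about 10 mm to go.

```bash
for k in 1; do python3 -m inch '[[[0.0012,0,0,0,0,0],[0.0012,0,0,0,0,0],[0.0012,0,0,0,0,0]]]' >/dev/null; python3 -c "from h import *;st()";  python3 -m inch '[[[0.001,0,0,0,0,0],[0.001,0,0,0,0,0]]]' >/dev/null; python3 -c "from h import *;st()"; python3 -m inch '[[[0.001,0,0,0,0,0],[0.001,0,0,0,0,0]]]' >/dev/null; python3 -c "from h import *;st()"; done
```

```text
t 8.15 nest [26.38 -0.22] z 29.82 F nest -0.28 0.59 -0.48 yaw 19.24 tilt [ 0.16 -0.26]
t 8.35 nest [28.58 -0.2 ] z 29.8 F nest -0.96 0.68 -1.12 yaw 19.24 tilt [ 0.16 -0.26]
t 8.55 nest [30.77 -0.22] z 29.81 F nest -1.06 0.17 -1.27 yaw 19.24 tilt [ 0.16 -0.26]
```

```bash
python3 -m inch '[[[0.001,0,0,0,0,0]]]' >/dev/null; python3 -c "from h import *;st()";  python3 -m inch '[[[0.001,0,0,0,0,0]]]' >/dev/null
python3 - <<'E'
from h import *
st();p,d=env.capture("wrist");i=env.camera_info("wrist");cv2.imwrite("pics/w4.png",p);np.savez("pics/w4.npz",p=p,d=d)
m=mask(p,(10,90,40),(34,255,255))
# 3D points of brass from depth
K=i["K"];E=np.array(i["extrinsics"])
v,u=np.nonzero(m&((d>0)*255).astype(np.uint8));z=d[v,u]
P=np.c_[(u-K[0][2])/K[0][0]*z,(v-K[1][2])/K[1][1]*z,z]@E[:3,:3].T+E[:3,3];n=nest(P)
s=(n[:,0]>40)&(n[:,0]<100)&(abs(n[:,1])<40)&(P[:,2]<60)
print(s.sum(),np.percentile(P[s,2],[2,25,50,75,95,98]).round(1),n[s].min(0),n[s].max(0))
t=s&(P[:,2]>34);A=np.c_[n[t],np.ones(t.sum())];print("top plane slope",np.linalg.lstsq(A,P[t,2],rcond=None)[0].round(3))
E
```

```text
t 8.65 nest [31.97 -0.24] z 29.85 F nest -1.15 0.68 0.67 yaw 19.24 tilt [ 0.17 -0.26]
t 8.75 nest [33.09 -0.25] z 29.87 F nest -0.55 0.36 -0.95 yaw 19.24 tilt [ 0.18 -0.26]
6180 [15.3 28.4 37.9 38.7 39.4 39.7] [ 45.68309846 -39.08946525] [99.78372375 22.99147022]
top plane slope [-4.0000e-03  1.0000e-03  3.8656e+01]
```

View pics/w4.png

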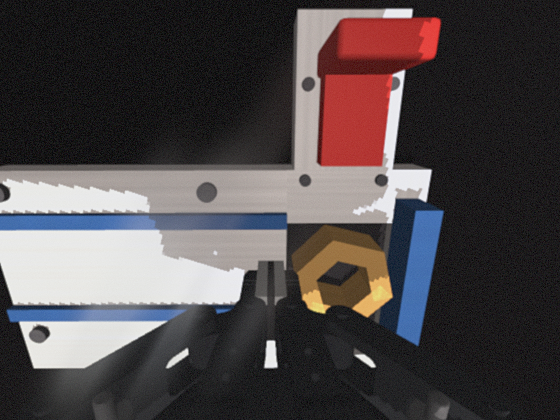

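The depth map puts the nut's top at z 38.7 (expected 39) with a slope under 0.5%, so the nut at (342,270) is flat in the pocket. Backing off and going over to the jaw tab.

```bash
python3 -m inch '[[[-0.006,0,0,0,0,0],[-0.004,0,-0.004,0,0,0],[0,0,-0.035,0,0,0],[0,0,-0.035,0,0,0],[0.012,-0.036,0,0,0,0],[0.014,-0.040,0,0,0,0],[0.014,-0.035,0,0,0,0],[0,0,0,0,0,0]]]' >/dev/null; python3 -c "from h import *;st()"
```

```text
t 9.6 nest [ 63.18 111.68] z 108.82 F nest -0.07 0.64 -0.23 yaw 18.87 tilt [ 0.42 -0.21]
```

```bash
python3 -m inch '[[[0.004,-0.026,0,0,0,-0.5],[0.003,-0.004,0,0,0,0],[0,0,0,0,0,0]]]' >/dev/null
python3 - <<'E'
from h import *
st();p,d=env.capture("wrist");i=env.camera_info("wrist");cv2.imwrite("pics/w5.png",p)
K=i["K"];E=np.array(i["extrinsics"])
m=mask(p,*RED1);v,u=np.nonzero(m&((d>0)*255).astype(np.uint8));z=d[v,u]
P=np.c_[(u-K[0][2])/K[0][0]*z,(v-K[1][2])/K[1][1]*z,z]@E[:3,:3].T+E[:3,3];n=nest(P)
t=P[:,2]>62;print(t.sum(),np.percentile(P[t,2],50),np.percentile(n[t],[1,99],axis=0).round(1))
t=P[:,2]<45;print("low",np.percentile(n[t],[1,99],axis=0).round(1))
E
```

```text
t 9.9 nest [ 70.36 142.86] z 109.74 F nest -0.18 -0.28 0.22 yaw 19.5 tilt [ 0.5  -0.22]Traceback (most recent call last):
  File "<stdin>", line 6, in <module>
    return _quantile_unchecked(
        a, q, axis, out, overwrite_input, method, keepdims, weights)
    return _ureduce(a,
                    func=_quantile_ureduce_func,
    ...<5 lines>...
                    overwrite_input=overwrite_input,
                    method=method)
    r = func(a, **kwargs)
    result = _quantile(arr,
                       quantiles=q,
    ...<2 lines>...
                       out=out,
                       weights=wgt)
    slices_having_nans = np.isnan(arr[-1, ...])
                                  ~~~^^^^^^^^^
IndexError: index -1 is out of bounds for axis 0 with size 0
```

View pics/w5.png

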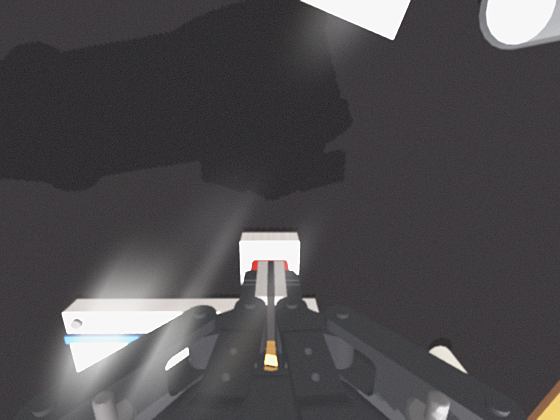

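The fingers sit over the wing's end (240–300, 235–285), centred on it in x. The jaw is hidden behind them, so I'll use its given pose and feel for it.

```bash
python3 -m inch '[[[0,0,0.03,0,0,0],[0,0,0.03,0,0,0],[0,0,0.008,0,0,0],[0,0,0.002,0,0,0],[0,0,0,0,0,0]]]' >/dev/null; python3 -c "from h import *;st()"
```

```text
t 10.45 nest [ 70.97 137.54] z 40.18 F nest -1.2 -0.8 -0.42 yaw 19.21 tilt [ 0.68 -0.27]
```

```bash
python3 -m inch '[[[0,0.003,0.002,0,0,0],[0,0.004,0,0,0,0],[0,0.003,0,0,0,0],[0,0.001,0,0,0,0]]]' >/dev/null; python3 -c "from h import *;st()"; python3 -m inch '[[[0,0.002,0,0,0,0],[0,0.002,0,0,0,0]]]' >/dev/null; python3 -c "from h import *;st()"; python3 -m inch '[[[0,0.002,0,0,0,0],[0,0.002,0,0,0,0]]]' >/dev/null; python3 -c "from h import *;st()"
```

```text
t 10.85 nest [ 72.93 124.81] z 41.54 F nest -0.54 0.03 -0.89 yaw 19.16 tilt [ 0.95 -0.22]
t 11.05 nest [ 73.26 120.58] z 42.19 F nest -0.29 1.82 -0.9 yaw 19.15 tilt [ 1.   -0.19]
t 11.25 nest [ 73.22 117.55] z 42.19 F nest 0.41 2.55 -0.45 yaw 19.21 tilt [ 0.97 -0.11]
```

```bash
python3 -m inch '[[[-0.001,0.002,0.001,0,0,0],[-0.0005,0.002,0.0005,0,0,0],[-0.0005,0.002,0.0005,0,0,0],[-0.0005,0.002,0.0005,0,0,0]]]' >/dev/null; python3 -c "from h import *;st()"; python3 -m inch '[[[-0.0005,0.0025,0.0005,0,0,0],[-0.0005,0.0025,0.0005,0,0,0],[-0.0005,0.0025,0.0005,0,0,0],[-0.0005,0.0025,0.0005,0,0,0],[0,0.002,0,0,0,0]]]' >/dev/null; python3 -c "from h import *;st()"
```

```text
t 11.65 nest [ 71.78 110.28] z 40.2 F nest 1.04 2.72 0.07 yaw 19.29 tilt [1.08 0.  ]
t 12.15 nest [69.83 97.14] z 38.15 F nest 1.69 2.02 0.91 yaw 19.28 tilt [1.11 0.01]
```

```bash
python3 -m inch '[[[0,0.0015,0,0,0,0],[0,0.0015,0,0,0,0],[0,0.0015,0,0,0,0],[0,0.001,0,0,0,0],[0,0.0008,0,0,0,0],[0,0.0006,0,0,0,0]]]' >/dev/null; python3 -c "from h import *;st()"; python3 -m inch '[[[0,0.0006,0,0,0,0],[0,0.0006,0,0,0,0],[0,0.0006,0,0,0,0],[0,0.0006,0,0,0,0]]]' >/dev/null; python3 -c "from h import *;st()"
```

```text
t 12.75 nest [69.8  89.37] z 38.12 F nest 0.79 2.42 0.87 yaw 19.27 tilt [1.1  0.01]
t 13.15 nest [69.82 86.92] z 38.13 F nest 0.01 2.07 1.5 yaw 19.28 tilt [1.1  0.01]
```

```bash
python3 -m inch '[[[0,0.0004,0,0,0,0],[0,0.0004,0,0,0,0],[0,0.0004,0,0,0,0],[0,0.0004,0,0,0,0]]]' >/dev/null; python3 -c "from h import *;st()"; python3 -m inch '[[[0,0.0004,0,0,0,0],[0,0.0004,0,0,0,0],[0,0.0004,0,0,0,0],[0,0.0004,0,0,0,0]]]' >/dev/null; python3 -c "from h import *;st()"
```

```text
t 13.55 nest [69.82 85.2 ] z 38.14 F nest 0.8 3.03 0.38 yaw 19.28 tilt [1.1  0.01]
t 13.95 nest [69.79 84.58] z 38.13 F nest 0.26 3.59 0.52 yaw 19.33 tilt [1.08 0.08]
```

```bash
python3 -m inch '[[[0,0.0004,0,0,0,0],[0,0.0004,0,0,0,0],[0,0.0004,0,0,0,0],[0,0.0004,0,0,0,0]]]' >/dev/null; python3 -c "from h import *;st()"
```

```text
t 14.35 nest [69.78 83.24] z 38.17 F nest 0.99 3.21 0.86 yaw 19.35 tilt [1.07 0.1 ]
```

```bash
python3 -m inch '[[[0,0.0004,0,0,0,0],[0,0.0004,0,0,0,0],[0,0.0004,0,0,0,0],[0,0.0004,0,0,0,0],[0,0.0004,0,0,0,0]]]' >/dev/null; python3 -c "from h import *;st()"
```

```text
t 14.85 nest [69.78 83.2 ] z 38.19 F nest 0.85 5.3 0.81 yaw 19.44 tilt [1.03 0.22]
```

```bash
python3 -m inch '[[[0,0.0004,0,0,0,0],[0,0.0004,0,0,0,0],[0,0.0004,0,0,0,0],[0,0.0004,0,0,0,0],[0,0.0004,0,0,0,0]]]' >/dev/null; python3 -c "from h import *;st()"
```

```text
t 15.35 nest [69.77 83.21] z 38.22 F nest 0.55 4.79 0.71 yaw 19.53 tilt [0.99 0.34]
```

```bash
python3 -m inch '[[[0,0.0004,0,0,0,0],[0,0.0004,0,0,0,0],[0,0.0004,0,0,0,0],[0,0.0004,0,0,0,0],[0,0.0004,0,0,0,0]]]' >/dev/null; python3 -c "from h import *;st()"
```

```text
t 15.85 nest [69.76 83.3 ] z 38.25 F nest 0.72 4.68 0.48 yaw 19.64 tilt [0.94 0.46]
```

Run:
```python
from h import *
for f in("w1",):
    D=np.load(f"pics/{f}.npz");d=D["d"];K=D["K"];E=D["E"]
    v,u=np.nonzero(d>0);z=d[v,u]
    P=np.c_[(u-K[0,2])/K[0,0]*z,(v-K[1,2])/K[1,1]*z,z]@E[:3,:3].T+E[:3,3];n=nest(P)
    for x in(58,64,70,76,82):
        s=(abs(n[:,0]-x)<1.5)&(n[:,1]<0)&(n[:,1]>-60);o=np.argsort(-n[s,1]);print(x,[(round(a),round(b)) for a,b in np.c_[n[s,1],P[s,2]][o][::2]])
    s=(P[:,2]>60)&(P[:,2]<72)&(n[:,0]>40)&(n[:,0]<100)&(n[:,1]>60);print("tab top",np.percentile(n[s],[2,98],axis=0))
p,d=env.capture("top");cv2.imwrite("pics/top1.png",cv2.resize(p[160:290,220:380],None,fx=4,fy=4))
```

```text
58 [(-1, 14), (-1, 16), (-3, 15), (-3, 14), (-4, 15), (-6, 15), (-6, 14), (-7, 14), (-8, 14), (-9, 15), (-11, 15), (-12, 16), (-13, 16), (-13, 16), (-15, 15), (-16, 15), (-17, 16), (-18, 15), (-19, 15), (-20, 14), (-21, 16), (-22, 15), (-23, 15), (-24, 14), (-24, 16), (-26, 16), (-27, 14), (-27, 15), (-29, 15), (-30, 15), (-30, 18), (-30, 31), (-30, 21), (-30, 36), (-30, 24), (-30, 33), (-30, 17), (-30, 17), (-31, 32), (-31, 19), (-32, 35), (-32, 34), (-33, 35), (-35, 35), (-36, 34), (-38, 34), (-39, 34), (-40, 34), (-41, 35), (-41, 35), (-42, 35), (-43, 35), (-44, 35), (-48, 14), (-48, 16), (-50, 15), (-51, 15), (-52, 16), (-54, 16), (-55, 14), (-56, 14), (-57, 15), (-58, 16), (-59, 14), (-60, 15)]
64 [(0, 16), (-1, 16), (-2, 14), (-3, 15), (-4, 14), (-5, 15), (-5, 15), (-7, 14), (-8, 14), (-10, 14), (-10, 15), (-12, 15), (-12, 16), (-14, 16), (-14, 15), (-16, 15), (-16, 16), (-17, 14), (-18, 15), (-19, 15), (-21, 14), (-21, 14), (-22, 15), (-23, 15), (-24, 16), (-25, 16), (-26, 17), (-28, 16), (-29, 15), (-29, 19), (-30, 25), (-30, 18), (-30, 31), (-30, 15), (-30, 27), (-30, 17), (
[... 1703 characters left out ...]
 (-58, 27), (-59, 33)]
82 [(-1, 15), (-2, 14), (-2, 14), (-3, 14), (-4, 15), (-5, 14), (-6, 15), (-7, 15), (-8, 15), (-10, 15), (-11, 14), (-12, 15), (-13, 14), (-13, 16), (-14, 16), (-16, 15), (-17, 16), (-19, 14), (-20, 15), (-20, 15), (-21, 15), (-22, 16), (-23, 16), (-25, 16), (-26, 15), (-27, 14), (-28, 15), (-29, 15), (-29, 14), (-30, 32), (-30, 26), (-30, 16), (-30, 15), (-30, 18), (-30, 30), (-31, 36), (-31, 35), (-33, 34), (-34, 34), (-35, 35), (-36, 34), (-37, 35), (-38, 34), (-38, 35), (-39, 36), (-40, 34), (-41, 35), (-42, 35), (-44, 35), (-45, 35), (-45, 35), (-56, 14), (-57, 15), (-59, 14), (-59, 16), (-60, 15)]
tab top [[ 54.48365182  96.64573767]
 [ 84.94899957 108.11939188]]
```

View pics/top1.png

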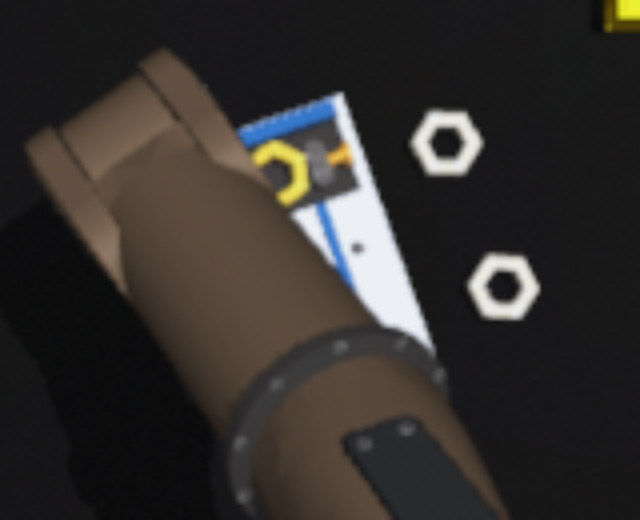

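The depth map puts the anvil face at y≈-30, so contact should come near 44 mm of jaw travel. We are near 39, and the top view still shows a gap between the nut (285,172) and the anvil (318,160). The nut is just sticking, so I'll push slightly harder.

```bash
python3 -m inch '[[[0,0.0006,0,0,0,0.1],[0,0.0006,0,0,0,0.1]]]' >/dev/null; python3 -c "from h import *;st()"
```

```text
t 16.1 nest [69.78 83.23] z 38.26 F nest 2.05 5.0 1.03 yaw 19.48 tilt [0.92 0.53]
```

```bash
python3 -m inch '[[[0,0.0006,0,0,0,0.1],[0,0.0006,0,0,0,0.1]]]' >/dev/null; python3 -c "from h import *;st()"
```

```text
t 16.3 nest [69.78 83.28] z 38.26 F nest 0.0 5.51 0.66 yaw 19.34 tilt [0.9 0.6]
```

```bash
python3 -m inch '[[[0,0.0008,0,-0.05,0,0],[0,0.0008,0,-0.05,0,0]]]' >/dev/null; python3 -c "from h import *;st()"
```

```text
t 16.5 nest [69.78 83.24] z 38.26 F nest -0.36 6.16 0.7 yaw 19.41 tilt [0.9  0.59]
```

```bash
python3 -m inch '[[[0,0.0009,0,-0.1,0,0],[0,0.0009,0,-0.1,0,0]]]' >/dev/null; python3 -c "from h import *;st()"
```

```text
t 16.7 nest [69.81 83.19] z 38.3 F nest 1.23 6.56 1.36 yaw 19.49 tilt [0.94 0.5 ]
```

Run:
```python
from h import *
def pts(n):
    p,d=env.capture(n);i=env.camera_info(n);K=np.array(i["K"]);E=np.array(i["extrinsics"]);v,u=np.nonzero(d>0);z=d[v,u]
    P=np.c_[(u-K[0,2])/K[0,0]*z,(v-K[1,2])/K[1,1]*z,z]@E[:3,:3].T+E[:3,3];return p,P,nest(P),u,v
for nm in("top","scene","wrist"):
    p,P,n,u,v=pts(nm)
    hsv=cv2.cvtColor(p,cv2.COLOR_BGR2HSV)[v,u].astype(int)
    b=(hsv[:,0]>9)&(hsv[:,0]<34)&(hsv[:,1]>90)&(hsv[:,2]>50)&(n[:,0]>40)&(n[:,0]<102)&(n[:,1]>-30)&(n[:,1]<35)
    r=((hsv[:,0]<6)|(hsv[:,0]>175))&(hsv[:,1]>120)&(n[:,0]>30)&(n[:,0]<110)&(abs(n[:,1]-60)<70)
    print(nm,"brass",b.sum(), b.any() and (np.percentile(n[b],[1,99],axis=0).round(1).tolist(),np.percentile(P[b,2],[5,50,95]).round(1)),"red",r.sum(),r.any() and (np.percentile(n[r],[1,99],axis=0).round(1).tolist(),np.percentile(P[r,2],[2,98]).round(1)))
    if nm=="scene":
        c=proj(env.camera_info(nm),[np.r_[(70+X0)*U+(20+N0)*N,30]])[0].astype(int);print(c)
        cv2.imwrite("pics/s2.png",cv2.resize(p[c[1]-45:c[1]+45,c[0]-60:c[0]+60],None,fx=6,fy=6,interpolation=cv2.INTER_CUBIC))
```

```text
top brass 115 ([[42.9, -27.6], [96.8, 26.2]], array([12.8, 37.8, 44.1])) red 0 False
scene brass 279 ([[42.2, -26.6], [90.9, 34.4]], array([ 18.6,  38.4, 470. ])) red 237 ([[54.0, 24.6], [86.0, 74.5]], array([30.3, 69.8]))
[295 221]
wrist brass 71 ([[66.3, 17.5], [74.2, 20.7]], array([36.1, 38.1, 39.2])) red 293 ([[66.8, 21.0], [107.2, 125.7]], array([ 0.5, 89.8]))
```

View pics/s2.png

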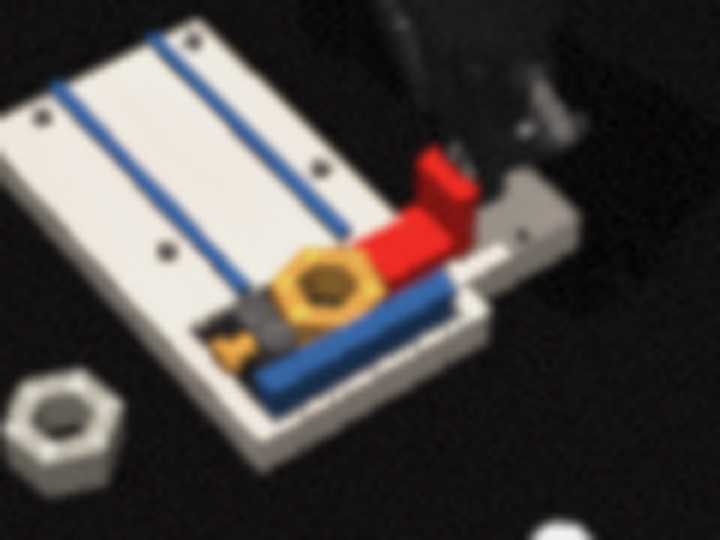

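The scene crop shows the nut at (330,290) yawed about 16° clockwise and wedged corner to corner between the red jaw (365,245) and the anvil (265,320). I'll back off without touching the jaw, look from above, and turn the nut gently.

```bash
python3 -m inch '[[[0,-0.004,0,0,0,0],[0,-0.003,-0.004,0,0,0],[0,0,-0.035,0,0,0],[0,0,-0.035,0,0,0],[-0.012,0.018,-0.004,0,0,0],[-0.012,0.018,0,0,0,0],[-0.010,0.015,0,0,0,0],[0,0,0,0,0,0]]]' >/dev/null
python3 - <<'E'
from h import *
st();i=env.camera_info("wrist");p,d=env.capture("wrist");np.savez("pics/w6.npz",p=p,d=d,K=i["K"],E=i["extrinsics"])
K=np.array(i["K"]);E=np.array(i["extrinsics"]);v,u=np.nonzero(d>0);z=d[v,u]
P=np.c_[(u-K[0,2])/K[0,0]*z,(v-K[1,2])/K[1,1]*z,z]@E[:3,:3].T+E[:3,3];n=nest(P)
h=cv2.cvtColor(p,cv2.COLOR_BGR2HSV)[v,u].astype(int)
b=(h[:,0]>9)&(h[:,0]<34)&(h[:,1]>80)&(P[:,2]>36)&(P[:,2]<42)&(n[:,0]>40)&(n[:,0]<100)&(n[:,1]>-40)&(n[:,1]<30)
q=n[b].astype(np.float32);hull=cv2.convexHull(q)[:,0];ap=cv2.approxPolyDP(hull.reshape(-1,1,2),2.5,True)[:,0]
print(b.sum(),np.median(P[b,2]));print(ap.round(1).tolist());(c,r)=cv2.minEnclosingCircle(q);print("circ",np.round(c,1),round(r,1))
cv2.imwrite("pics/w6.png",p)
E
```

```text
t 17.65 nest [30.66 31.86] z 119.38 F nest -0.31 0.3 0.41 yaw 19.26 tilt [ 0.8  -0.08]
1623 38.59404471969731
[[97.19999694824219, -10.899999618530273], [90.30000305175781, 14.0], [64.4000015258789, 21.200000762939453], [46.70000076293945, 1.7999999523162842], [59.400001525878906, -26.0], [79.4000015258789, -29.200000762939453]]
circ [71.8 -4. ] 26.3
```

View pics/w6.png

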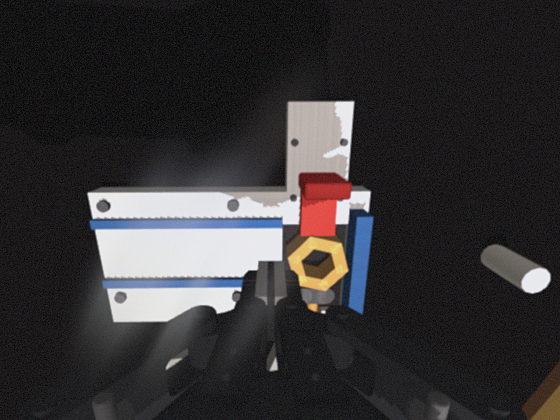

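The wrist view confirms it: nut at (318,262), flat (top z 38.6), centre nest (71.8,-4), yaw -15°, corner to corner between jaw (318,235) and anvil (318,295). I'll nudge its -x corner, nest (46,3), towards -y to square it up.

```bash
python3 -m inch '[[[0.003,0,0.03,0,0,0],[0.001,0,0.03,0,0,0],[0,0,0.012,0,0,0],[0,0,0,0,0,0]]]' >/dev/null; python3 -c "from h import *;st()"
```

```text
t 18.1 nest [39.58 35.09] z 47.35 F nest -0.67 -0.56 0.7 yaw 19.38 tilt [1.05 0.04]
```

```bash
python3 -m inch '[[[-0.003,0,0.005,0,0,0],[-0.001,0,0.005,0,0,0],[0,0,0.001,0,0,0],[0,0,0,0,0,0]]]' >/dev/null; python3 -c "from h import *;st()"
```

```text
t 18.5 nest [37.26 36.13] z 38.14 F nest -0.06 0.52 -1.01 yaw 19.47 tilt [1.21 0.08]
```

```bash
python3 -m inch '[[[-0.001,0.001,0.004,0,0,0],[0,0.003,0.002,0,0,0],[0,0.003,0,0,0,0],[0,0.003,0,0,0,0],[0,0.001,0,0,0,0]]]' >/dev/null; python3 -c "from h import *;st()"
```

```text
t 19.0 nest [37.03 23.53] z 32.9 F nest 0.16 -0.26 0.54 yaw 19.43 tilt [1.33 0.07]
```

```bash
python3 -m inch '[[[0,0.0015,0,0,0,0],[0,0.001,0,0,0,0],[0,0.001,0,0,0,0],[0,0.0008,0,0,0,0]]]' >/dev/null; python3 -c "from h import *;st()"; python3 -m inch '[[[0,0.0007,0,0,0,0],[0,0.0007,0,0,0,0],[0,0.0007,0,0,0,0]]]' >/dev/null; python3 -c "from h import *;st()"
```

```text
t 19.4 nest [37.14 18.61] z 33.04 F nest -0.33 0.17 0.75 yaw 19.4 tilt [1.34 0.08]
t 19.7 nest [37.22 16.56] z 33.11 F nest 0.01 -0.09 0.26 yaw 19.42 tilt [1.34 0.09]
```

```bash
python3 -m inch '[[[0,0.0007,0,0,0,0],[0,0.0007,0,0,0,0],[0,0.0007,0,0,0,0]]]' >/dev/null; python3 -c "from h import *;st()"
```

```text
t 20.0 nest [37.18 14.33] z 33.13 F nest 0.15 -0.21 0.35 yaw 19.43 tilt [1.34 0.08]
```

```bash
python3 -m inch '[[[0,0.0007,0,0,0,0],[0,0.0007,0,0,0,0],[0,0.0007,0,0,0,0]]]' >/dev/null; python3 -c "from h import *;st()"
```

```text
t 20.3 nest [37.19 12.11] z 33.12 F nest 0.51 -0.32 0.02 yaw 19.43 tilt [1.34 0.09]
```

```bash
cat >> h.py <<'E'
def nut(n="wrist",f=None):
    i=env.camera_info(n);p,d=env.capture(n)
    if f: cv2.imwrite(f,p)
    K=np.array(i["K"]);E=np.array(i["extrinsics"]);v,u=np.nonzero(d>0);z=d[v,u]
    P=np.c_[(u-K[0,2])/K[0,0]*z,(v-K[1,2])/K[1,1]*z,z]@E[:3,:3].T+E[:3,3];n=nest(P)
    h=cv2.cvtColor(p,cv2.COLOR_BGR2HSV)[v,u].astype(int)
    b=(h[:,0]>9)&(h[:,0]<34)&(h[:,1]>80)&(P[:,2]>36)&(P[:,2]<42)&(n[:,0]>40)&(n[:,0]<100)&(n[:,1]>-40)&(n[:,1]<30)
    q=n[b].astype(np.float32);ap=cv2.approxPolyDP(cv2.convexHull(q),2.5,True)[:,0];r=cv2.minEnclosingCircle(q)
    print("nut",b.sum(),np.median(P[b,2]).round(1),ap.round(1).tolist(),np.round(r[0],1),round(r[1],1))
E
python3 -c "
from h import *
nut(f='pics/w7.png')"
```

```text
nut 2113 38.6 [[98.4000015258789, -11.800000190734863], [89.69999694824219, 15.0], [65.0999984741211, 21.200000762939453], [47.5, 17.700000762939453], [58.599998474121094, -6.699999809265137], [93.80000305175781, -13.899999618530273]] [72.9  2.9] 29.5
```

View pics/w7.png

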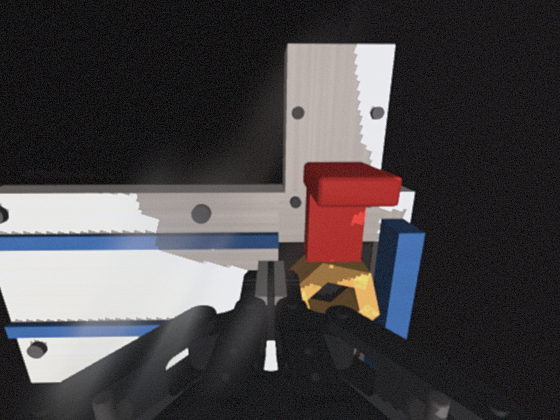

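The fingers at (270,290) are just left of the nut and it hasn't turned: the far flat still slopes -14°. The finger's edge is missing the corner, so I'll back off, shift +3 mm in x, and approach again.

```bash
python3 -m inch '[[[0,-0.004,0,0,0,0],[0,-0.004,0,0,0,0],[0.001,-0.001,0,0,0,0],[0.0015,0,0,0,0,0],[0.0005,0,0,0,0,0],[0,0.0006,0,0,0,0]]]' >/dev/null; python3 -c "from h import *;st()"; python3 -m inch '[[[0,0.0007,0,0,0,0],[0,0.0007,0,0,0,0],[0,0.0007,0,0,0,0]]]' >/dev/null; python3 -c "from h import *;st()"
```

```text
t 20.95 nest [40.59 21.78] z 33.2 F nest 0.22 0.28 0.09 yaw 19.47 tilt [1.34 0.1 ]
t 21.25 nest [40.55 19.15] z 33.16 F nest -0.66 0.29 0.74 yaw 19.45 tilt [1.34 0.09]
```

```bash
python3 -m inch '[[[0,0.0007,0,0,0,0],[0,0.0007,0,0,0,0],[0,0.0007,0,0,0,0]]]' >/dev/null; python3 -c "from h import *;st()"
```

```text
t 21.55 nest [40.48 16.6 ] z 33.15 F nest -0.38 -0.1 -0.62 yaw 19.43 tilt [1.34 0.09]
```

```bash
python3 -m inch '[[[0,0.0007,0,0,0,0],[0,0.0007,0,0,0,0],[0,0.0007,0,0,0,0]]]' >/dev/null; python3 -c "from h import *;st()"
```

```text
t 21.85 nest [40.3  14.71] z 33.11 F nest -0.48 1.72 1.29 yaw 19.44 tilt [1.32 0.11]
```

```bash
python3 -m inch '[[[0,0.0007,0,0,0,0],[0,0.0007,0,0,0,0],[0,0.0007,0,0,0,0]]]' >/dev/null; python3 -c "from h import *;st();nut()"
```

```text
t 22.15 nest [40.05 13.34] z 33.05 F nest -0.57 1.1 0.9 yaw 19.48 tilt [1.27 0.14]
nut 1859 38.6 [[98.69999694824219, -11.800000190734863], [88.30000305175781, 15.800000190734863], [62.79999923706055, 20.700000762939453], [49.79999923706055, 19.200000762939453], [57.900001525878906, 0.699999988079071]] [74.2  3.7] 28.9
```

```bash
python3 -m inch '[[[0,0.0007,0,0,0,0],[0,0.0007,0,0,0,0],[0,0.0007,0,0,0,0]]]' >/dev/null; python3 -c "from h import *;st();nut()"
```

```text
t 22.5 nest [40.08 10.82] z 33.11 F nest -0.6 0.85 0.51 yaw 19.47 tilt [1.28 0.13]
nut 1968 38.6 [[98.5, -11.100000381469727], [87.9000015258789, 15.699999809265137], [62.79999923706055, 19.200000762939453], [52.20000076293945, 16.799999237060547], [57.900001525878906, -1.7999999523162842], [94.69999694824219, -14.300000190734863]] [75.4  2.9] 27.0
```

```bash
python3 -m inch '[[[0,0.0007,0,0,0,0],[0,0.0007,0,0,0,0],[0,0.0007,0,0,0,0],[0,0.0007,0,0,0,0]]]' >/dev/null; python3 -c "from h import *;st();nut()"
```

```text
t 22.95 nest [40.1  7.5] z 33.09 F nest -0.31 0.98 0.16 yaw 19.46 tilt [1.28 0.12]
nut 2096 38.6 [[98.69999694824219, -11.899999618530273], [98.9000015258789, -6.400000095367432], [85.9000015258789, 16.600000381469727], [60.29999923706055, 17.299999237060547], [51.0, 12.600000381469727], [57.900001525878906, -4.900000095367432], [93.5, -16.899999618530273]] [74.8  0.4] 26.8
```

```bash
python3 -m inch '[[[0,0.0007,0,0,0,0],[0,0.0007,0,0,0,0]]]' >/dev/null; python3 -c "from h import *;st();nut()"
```

```text
t 23.2 nest [39.93  6.11] z 33.02 F nest -1.91 1.79 0.88 yaw 19.46 tilt [1.26 0.12]
nut 2166 38.6 [[99.4000015258789, -9.0], [84.80000305175781, 16.5], [60.900001525878906, 16.600000381469727], [49.70000076293945, 11.899999618530273], [61.099998474121094, -13.300000190734863], [92.5999984741211, -17.5]] [74.6  1.5] 27.0
```

The nut's far flat is now level (y≈16.5 at both ends, yaw ≈0). Returning to the jaw.

```bash
python3 -m inch '[[[-0.001,-0.004,0,0,0,0],[-0.002,-0.006,-0.002,0,0,0],[0,0,-0.03,0,0,0],[0,0,-0.04,0,0,0],[0.010,-0.030,-0.005,0,0,0],[0.012,-0.030,0,0,0,0],[0.004,-0.010,0,0,0,0],[0,0,0,0,0,0]]]' >/dev/null; python3 -c "from h import *;st();nut()"
```

```text
t 24.05 nest [61.29 89.14] z 113.86 F nest -0.83 0.05 -0.14 yaw 19.32 tilt [1.37 0.06]
nut 76 38.6 [[67.4000015258789, -29.299999237060547], [66.4000015258789, -20.399999618530273], [60.099998474121094, -20.899999618530273], [59.20000076293945, -30.100000381469727]] [ 62.8 -25.3] 6.1
```

```bash
python3 -m inch '[[[0.005,-0.010,0,0,-1.2,0],[0.002,-0.003,0.02,0,0,0],[0,0,0.03,0,0,0],[0,0,0.012,0,0,0],[0,0,0.003,0,0,0],[0,0,0,0,0,0]]]' >/dev/null; python3 -c "from h import *;st()"
```

```text
t 24.7 nest [65.21 91.77] z 45.73 F nest 0.77 0.49 0.37 yaw 18.82 tilt [ 0.07 -0.73]
```

```bash
python3 -m inch '[[[0.003,0,0.004,0,0,-0.5],[0.002,0,0.003,0,0,0],[0,0.0008,0,0,0,0],[0,0.0008,0,0,0,0]]]' >/dev/null; python3 -c "from h import *;st()";  python3 -m inch '[[[0,0.0008,0,0,0,0],[0,0.0008,0,0,0,0],[0,0.0008,0,0,0,0]]]' >/dev/null; python3 -c "from h import *;st()"
```

```text
t 25.1 nest [72.14 88.84] z 40.89 F nest -0.76 0.21 -0.3 yaw 19.29 tilt [ 0.28 -0.71]
t 25.4 nest [72.59 86.35] z 41.71 F nest -0.24 1.09 1.12 yaw 19.31 tilt [ 0.35 -0.69]
```

```bash
python3 -m inch '[[[-0.0005,0.0005,0.0006,0,0,0],[-0.0005,0.0005,0.0006,0,0,0],[-0.0004,0.0005,0.0005,0,0,0],[0,0.0005,0,0,0,0]]]' >/dev/null; python3 -c "from h import *;st()";  python3 -m inch '[[[0,0.0005,0,0,0,0],[0,0.0005,0,0,0,0],[0,0.0005,0,0,0,0]]]' >/dev/null; python3 -c "from h import *;st()"
```

```text
t 25.8 nest [70.97 84.1 ] z 39.99 F nest -0.62 0.18 0.22 yaw 19.31 tilt [ 0.36 -0.7 ]
t 26.1 nest [70.89 83.2 ] z 39.93 F nest 0.08 1.92 -0.14 yaw 19.33 tilt [ 0.33 -0.66]
```

```bash
python3 -m inch '[[[0,0.0004,0,0,0,0],[0,0.0004,0,0,0,0],[0,0.0004,0,0,0,0],[0,0.0004,0,0,0,0]]]' >/dev/null; python3 -c "from h import *;st()"
```

```text
t 26.5 nest [70.89 82.92] z 39.97 F nest -0.44 1.53 -0.31 yaw 19.4 tilt [ 0.3  -0.58]
```

```bash
python3 -m inch '[[[0,0.0004,0,0,0,0],[0,0.0004,0,0,0,0],[0,0.0004,0,0,0,0],[0,0.0004,0,0,0,0]]]' >/dev/null; python3 -c "from h import *;st()"
```

```text
t 26.9 nest [70.88 81.38] z 39.97 F nest 0.5 1.6 -0.05 yaw 19.41 tilt [ 0.29 -0.57]
```

Now past the old stop (83.2). Continuing slowly.

```bash
python3 -m inch '[[[0,0.0004,0,0,0,0],[0,0.0004,0,0,0,0],[0,0.0004,0,0,0,0],[0,0.0004,0,0,0,0]]]' >/dev/null; python3 -c "from h import *;st()"
```

```text
t 27.3 nest [70.88 79.64] z 39.95 F nest -0.52 2.58 -0.09 yaw 19.41 tilt [ 0.29 -0.57]
```

```bash
python3 -m inch '[[[0,0.0004,0,0,0,0],[0,0.0004,0,0,0,0],[0,0.0004,0,0,0,0],[0,0.0004,0,0,0,0]]]' >/dev/null; python3 -c "from h import *;st()"
```

```text
t 27.7 nest [70.88 78.58] z 39.99 F nest 0.0 4.83 0.39 yaw 19.43 tilt [ 0.28 -0.52]
```

```bash
python3 -m inch '[[[0,0.0004,0,0,0,0],[0,0.0004,0,0,0,0],[0,0.0004,0,0,0,0],[0,0.0004,0,0,0,0]]]' >/dev/null; python3 -c "from h import *;st()"
```

```text
t 28.1 nest [70.85 78.56] z 40.0 F nest 0.62 4.62 0.55 yaw 19.51 tilt [ 0.25 -0.43]
```

```bash
python3 -m inch '[[[0,0.0007,0,0,0,0],[0,0.001,0,0,0,0],[0,0.001,0,0,0,0]]]' >/dev/null; python3 -c "from h import *;st()"; python3 -m inch '[[[0,0.0013,0,0,0,0],[0,0.0013,0,0,0,0]]]' >/dev/null; python3 -c "from h import *;st()"
```

```text
t 28.4 nest [70.85 78.54] z 40.06 F nest -0.33 6.06 0.43 yaw 19.62 tilt [ 0.19 -0.27]
t 28.6 nest [70.82 78.55] z 40.08 F nest -0.74 6.55 -0.23 yaw 19.73 tilt [ 0.13 -0.11]
```

```bash
python3 -m inch '[[[0,0.0016,0,0,0,0],[0,0.0016,0,0,0,0]]]' >/dev/null; python3 -c "from h import *;st()"
```

```text
t 28.8 nest [70.78 78.61] z 40.12 F nest -0.7 9.11 0.73 yaw 19.87 tilt [0.06 0.08]
```

```bash
python3 -m inch '[[[0,0.0018,0,-0.1,0,0.06],[0,0.0018,0,-0.1,0,0.06]]]' >/dev/null; python3 -c "from h import *;st()"
```

```text
t 29.0 nest [70.79 78.6 ] z 40.15 F nest -1.17 8.06 0.46 yaw 19.9 tilt [0.05 0.1 ]
```

```bash
python3 -m inch '[[[0,0.0019,0,-0.1,0,0.06],[0,0.0019,0,-0.1,0,0.06]]]' >/dev/null; python3 -c "from h import *;st()"
```

```text
t 29.2 nest [70.78 78.62] z 40.16 F nest -0.61 8.73 -1.19 yaw 19.94 tilt [0.04 0.13]
```

```bash
python3 -m inch '[[[0,0.0023,0,-0.1,0,0.06],[0,0.0023,0,-0.1,0,0.06]]]' >/dev/null; python3 -c "from h import *;st()"
```

```text
t 29.4 nest [70.76 78.63] z 40.17 F nest -1.35 9.52 0.86 yaw 20.01 tilt [0.01 0.2 ]
```

```bash
python3 -m inch '[[[0,0.0026,0,-0.12,0,0.06],[0,0.0026,0,-0.12,0,0.06]]]' >/dev/null; python3 -c "from h import *;st()"
```

```text
t 29.6 nest [70.76 78.61] z 40.2 F nest -0.85 11.06 0.1 yaw 20.11 tilt [-0.02  0.27]
```

```bash
python3 -m inch '[[[0,0.0026,0,-0.12,0,0.06],[0,0.0026,0,-0.12,0,0.06]]]' >/dev/null; python3 -c "from h import *;st()"
```

```text
t 29.8 nest [70.73 78.66] z 40.21 F nest -1.62 10.93 0.52 yaw 20.21 tilt [-0.05  0.34]
```

```bash
python3 -m inch '[[[0,0.0028,0,-0.14,0,0.1],[0,0.0028,0,-0.14,0,0.1],[0,0.0028,0,-0.14,0,0.1]]]' >/dev/null; python3 -c "from h import *;st()"
```

```text
t 30.1 nest [70.71 78.69] z 40.21 F nest -0.13 10.3 -0.66 yaw 20.27 tilt [-0.09  0.42]
```

```bash
python3 -m inch '[[[0,0.0029,0,-0.14,0,0.1],[0,0.0029,0,-0.14,0,0.1],[0,0.0029,0,-0.14,0,0.1]]]' >/dev/null; python3 -c "from h import *;st()"
```

```text
t 30.4 nest [70.7 78.7] z 40.25 F nest -0.4 10.9 0.81 yaw 20.34 tilt [-0.13  0.51]
```

```bash
python3 -m inch '[[[0,0.0029,0,-0.14,0,0.1],[0,0.0029,0,-0.14,0,0.1],[0,0.0029,0,-0.14,0,0.1]]]' >/dev/null; python3 -c "from h import *;st()"
```

```text
t 30.7 nest [70.68 78.77] z 40.3 F nest -1.98 11.57 0.01 yaw 20.42 tilt [-0.18  0.6 ]
```

```bash
python3 -m inch '[[[0,0.0031,0,-0.16,0,0.12],[0,0.0031,0,-0.16,0,0.12],[0,0.0031,0,-0.16,0,0.12],[0,0.0031,0,-0.16,0,0.12],[0,0.0031,0,-0.16,0,0.12]]]' >/dev/null; python3 -c "from h import *;st()"
```

```text
t 31.2 nest [70.66 78.81] z 40.28 F nest -2.03 11.47 -0.11 yaw 20.48 tilt [-0.25  0.71]
```

```bash
python3 -m inch '[[[0,0.0031,0,-0.16,0,0.12],[0,0.0031,0,-0.16,0,0.12],[0,0.0031,0,-0.16,0,0.12],[0,0.0031,0,-0.16,0,0.12],[0,0.0031,0,-0.16,0,0.12]]]' >/dev/null; python3 -c "from h import *;st()"
```

```text
t 31.7 nest [70.63 78.86] z 40.31 F nest -1.27 11.81 0.27 yaw 20.55 tilt [-0.31  0.82]
```

```bash
python3 -m inch '[[[0,0.0032,0,-0.16,0,0.12],[0,0.0032,0,-0.16,0,0.12],[0,0.0032,0,-0.16,0,0.12],[0,0.0032,0,-0.16,0,0.12]]]' >/dev/null; python3 -c "from h import *;st()"
```

```text
t 32.1 nest [70.59 78.88] z 40.31 F nest -1.27 11.39 1.04 yaw 20.62 tilt [-0.38  0.92]
```

```bash
python3 -m inch '[[[0,0.0034,0,-0.18,0,0.14],[0,0.0034,0,-0.18,0,0.14],[0,0.0034,0,-0.18,0,0.14],[0,0.0034,0,-0.18,0,0.14],[0,0.0034,0,-0.18,0,0.14]]]' >/dev/null; python3 -c "from h import *;st()"
```

```text
t 32.6 nest [70.6  78.88] z 40.37 F nest -1.26 12.21 0.11 yaw 20.64 tilt [-0.44  1.01]
```

```bash
python3 -m inch '[[[0,0.0034,0,-0.18,0,0.14],[0,0.0034,0,-0.18,0,0.14],[0,0.0034,0,-0.18,0,0.14],[0,0.0034,0,-0.18,0,0.14],[0,0.0034,0,-0.18,0,0.14],[0,0.0034,0,-0.18,0,0.14]]]' >/dev/null; python3 -c "from h import *;st()"
```

```text
t 33.2 nest [70.57 78.96] z 40.39 F nest -0.09 12.52 0.88 yaw 20.68 tilt [-0.52  1.12]
```

Held 12.2–12.5 N on the jaw (about 10 N on the nut) for 1.1 s. Releasing and checking.

```bash
python3 -m inch '[[[0,0.0015,0,0,0,0],[0,0,0,0,0,0],[0,-0.003,0,0,0,0],[0,-0.006,0,0,0,0],[0,-0.006,-0.003,0,0,0],[0,0,-0.035,0,0,0],[0,0,-0.035,0,0,0]]]' >/dev/null; python3 -m inch '[[[-0.015,0.015,-0.01,0,0,0],[-0.015,0.02,-0.01,0,0,0],[-0.012,0.02,0,0,0,0],[0,0,0,0,0,0]]]' >/dev/null
python3 - <<'E'
from h import *
st();nut(f="pics/w8.png")
i=env.camera_info("wrist");p,d=env.capture("wrist");K=np.array(i["K"]);E=np.array(i["extrinsics"]);v,u=np.nonzero(d>0);z=d[v,u]
P=np.c_[(u-K[0,2])/K[0,0]*z,(v-K[1,2])/K[1,1]*z,z]@E[:3,:3].T+E[:3,3];n=nest(P);h=cv2.cvtColor(p,cv2.COLOR_BGR2HSV)[v,u].astype(int)
r=((h[:,0]<6)|(h[:,0]>175))&(h[:,1]>130)&(n[:,0]>50)&(n[:,0]<90)&(P[:,2]>28)&(P[:,2]<45)
print("jaw low y",np.percentile(n[r],[1,99],axis=0).round(1))
E
```

```text
t 34.3 nest [28.91 33.81] z 137.86 F nest -1.04 -0.14 1.26 yaw 20.76 tilt [-0.39  0.85]
nut 1471 38.6 [[99.19999694824219, -8.5], [85.0999984741211, 16.600000381469727], [59.400001525878906, 16.100000381469727], [46.099998474121094, -6.699999809265137], [60.20000076293945, -30.0], [84.9000015258789, -29.200000762939453]] [72.7 -6.9] 26.6
jaw low y [[55.6 17.1]
 [83.9 66.3]]
```

View pics/w8.png

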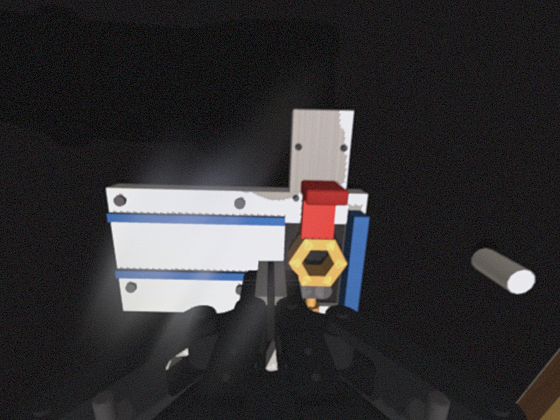

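The nut at (318,262) lies flat (top z 38.6), square, against the anvil, with the jaw face (y≈17) on its flat (y≈16.4). The arm is clear at z 138, so I'm handing in.

```bash
python3 -c "
from cell import env
env.sign_off()"
```

```text
the job is handed in; nothing more can be done
```

I nudged the nut into the pocket, where it dropped flat, then snugged it onto the anvil with the jaw, and handed the job in at about 34 s of the 64 s allowed. Forces on the nut while nudging read about 2.5 N or less.

- **One snag:** on the first jaw close the nut sat about 15° askew and wedged corner to corner, so I backed off and turned it square with a nudge of about 2 N. The jaw had already pushed on the nut then, up to about 6.6 N on the jaw, before the proper close.
- **Snug and hold:** the second close stopped firm at about 44 mm of jaw travel, as expected from the anvil face I measured near y -30 mm. I raised the push to 12.2–12.5 N on the jaw, about 10 N on the nut, held it for 1.1 s, and let go.
- **Last checks:** the nut's top is at z 38.6 mm (39 expected), it is square, and its -y flat is at the anvil. The jaw face (about y 17) meets the nut's +y flat (about y 16.4) within measurement error. The arm is clear at z 138 mm.
- **Limits of these checks:**
  - Force was read only at the end of each move, with about 0.7 N of noise, so peaks in between were not seen.
  - The nut's x reads 72.7 mm, near the 3 mm limit; I put that down to camera bias.
  - I did not check the bystanders afterwards; no arm move went near them.

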